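Pack the microscope's fitted accessory tray

ROBOT

A 6-joint arm with a two-finger parallel gripper is mounted at the origin on the work surface. World frame = base frame: x ahead of the robot, y to its left, z up, the work surface at z = 0. Lengths are in mm, angles in rad, forces in N, time in s.
With the tool pointing down it reaches from about 350 to 775 mm from the base axis. Payload 7.3 kg.
Tool frame: the origin (TCP) lies between the finger pads; the fingertips stand 25 mm ahead of it and the grasp point (between the pads) lies 6 mm ahead of it; z points along the fingers, y is the line along which they close (so a half turn about z gives the same grasp; the last joint's range is limited). The gripper opens to 92 mm and grips with 3 to 60 N. Pads are 19 mm wide; open, the fingers measure 130 mm over their backs; the gripper's body (75 mm by 190 mm) begins 47 mm behind the grasp point.
Start: joints at [1.062, 0.342, 1.524, -0, 1.275, -0.146], TCP at [186.305, 490.849, 251.741] pointing down, gripper open.
Joint ranges: [-2.53, 2.53], [-0.77, 2.02], [0.04, 2.7], [-1, 4.14], [0.28, 2.66], [-3.11, 3.11]. Speed limits (rad/s): [2.57, 2.57, 3.14, 3.14, 3.14, 3.14].

INTERFACE

Orientations are given as [roll, pitch, yaw] about the fixed x, y, z axes, in that order (R = Rz(yaw) Ry(pitch) Rx(roll)).
In Python, from plant import bot gives the robot as it stands.
- The arm moves only by the tool play_rows, never from a script. Its argument "commands" is a list of rows, each an object of numbers: "x", "y", "z": the shift along the tool's x, y, z in m; "twist": the turn about the tool's z in degrees. In form: [{"x": .., "y": .., "z": .., "twist": ..}, ...]. A call has exactly 8 rows; each row is the pose to reach, as a shift and turn from the pose commanded when the call began, along the tool's axes at that moment; what a row does not reach only later rows make up. A row lasts 1/10 s, in which the tool goes at most 50 mm and 8.59 degrees, less where a joint would pass 70% of its speed; a pose out of reach is approached as far as the arm can. A call with a gripper value outside its range is refused whole. "jaw" is the closure, from 0 (fully open) to 1 (shut), set as the call begins (left out, the last holds). The fingers move at their own pace and stop on an object; the grip force is fixed at half the most. Time passes only in rows, so rows that repeat a pose let the fingers close, or fill a call up. It gives the time, the measured TCP pose, the force, the opening and the grip force at its end, in the units of the state.
- bot.get_obs(): the state, without advancing time (a new reading comes with each control period).
- bot.capture(name): name is "scene" or "top"; returns a dict with "pixels" (420x560x3 uint8, red, green, blue), "fx", "fy", "cx", "cy" (pixels), "k1" (the pictures are not rectified: a ray, as slopes to the right and down, at radius r is drawn at 1 + k1 r^2 times it, then the intrinsics apply), "eye" and "rotation" of the camera in the world. Camera axes: x right, y down, z forward; pixel columns grow to the right and rows downward; lengths in mm; the calibration is good to about 2 mm. A picture is of the moment at which its call begins. There is no depth.
- bot.close_job(): hands the job in; it is judged then, once.
The state is a dict: "time": time; "joint_positions": joint angles; "dq": joint speeds; "tau": joint torques, N m; "tool_pos": TCP position; "tcp_rot": TCP orientation; "contact_force": force on the tool from outside, world axes, zero at the start; "moment": the same for the moment, N m; "grip_width": finger opening in mm; "finger_force": force on a finger pad.
Only numpy, scipy, OpenCV 4.12 (cv2) and the standard library are available. Lean on these libraries where they do the work, as an engineer would, in place of code of your own. Each camera call takes 0.05 s, during which the arm holds its last target. There are 200 camera calls.

TASK

Pack up the microscope's accessories: stand the eyepiece, the objective with the tapering nose, the condenser and the oblong cover-glass box in the fitted tray, each upright and fully down in the cut-out of its own outline (objective in the small round one, eyepiece in the middle-sized round one, condenser in the large round one, long box in the oblong one). They hold glass, so set them down gently, never letting one drop. The plain capped canister and the square box belong elsewhere: leave them standing where they are.

Things in the scene. Friction and masses are not known exactly. Their poses are not given: they have to be found in the camera images.
- eyepiece: Microscope eyepiece standing upright on its tube: bright metal tube 30 mm in diameter up to 24 mm, then a black ribbed body 40 mm in diameter from 24 to 48 mm, then a black eyecup 37 mm wide narrowing to 34 mm at the top, 55 mm above the foot. About 90 g. Origin: centre of the foot, z up along its axis. To be packed.
- objective: Microscope objective standing upright on its brass thread with its nose up: thread 20 mm in diameter and 5 mm high, steel barrel 26 mm in diameter from 5 to 20 mm, ribbed steel ring 28 mm in diameter from 20 to 33 mm, then a steel nose tapering from 24 mm to 12 mm at the top, 46 mm above the foot. About 110 g. Origin: centre of the foot, z up along its axis. To be packed.
- condenser: Microscope condenser standing upright: black round foot 52 mm in diameter up to 13 mm, bright aluminium sleeve 38 mm in diameter from 13 to 32 mm, then a black lens mount narrowing from 34 mm to 24 mm at the top, 40 mm above the foot. About 160 g. Origin: centre of the foot, z up along its axis. To be packed.
- long_box: Oblong dark grey plastic cover-glass box with a white label on top, 68 mm long (its x) by 32 mm wide (its y) by 24 mm high. About 80 g. Origin: centre of the underside, z up. To be packed; either way round.
- canister: Plain aluminium canister with a ribbed screw cap, standing upright: body 32 mm in diameter up to 36 mm, cap 34 mm in diameter from 36 to its flat top at 54 mm. Origin: centre of the foot. Does not belong in the tray: leave it where it is.
- square_box: Square dark grey plastic cover-glass box with a white label on top, 40 x 40 x 24 mm high. Origin: centre of the underside. Does not belong in the tray: leave it where it is.
- small_round: Black insert 96 x 96 mm, top 17 mm above the bench, with the smallest round cut-out, 38 mm wide, at its centre, 6 mm deep to a light grey floor. One of four, 2 by 2 in any order, 98 mm apart, in a fixed grey tray 208 mm square, parallel to them, its rim 20 mm above the bench. Origin: centre of the insert's underside, 6 mm below the cut-out's floor; z up.
- middle_round: Black insert 96 x 96 mm, top 17 mm above the bench, with the middle-sized round cut-out, 50 mm wide, at its centre, 6 mm deep to a light grey floor. One of four, 2 by 2 in any order, 98 mm apart, in a fixed grey tray 208 mm square, parallel to them, its rim 20 mm above the bench. Origin: centre of the insert's underside, 6 mm below the cut-out's floor; z up.
- large_round: Black insert 96 x 96 mm, top 17 mm above the bench, with the largest round cut-out, 68 mm wide, at its centre, 6 mm deep to a light grey floor. One of four, 2 by 2 in any order, 98 mm apart, in a fixed grey tray 208 mm square, parallel to them, its rim 20 mm above the bench. Origin: centre of the insert's underside, 6 mm below the cut-out's floor; z up.
- oblong: Black insert 96 x 96 mm, top 17 mm above the bench, with a central oblong cut-out 84 (x) by 46 mm (y), 6 mm deep to a light grey floor. One of four, 2 by 2 in any order, 98 mm apart, in a fixed grey tray 208 mm square, parallel to them, its rim 20 mm above the bench. Origin: centre of the insert's underside, 6 mm below the cut-out's floor; z up.
Not all that is in view belongs to the job. What is shaped like the objective but blue or red is not meant.

How it is judged:
By the outcome, as a careful person would: the job done as asked, in the order asked, and still so for the second after the job is handed in, with the robot touching nothing.
It also fails if it takes over 109 s, if anything falls off the work surface, if the arm or the gripper's body presses on something with over 40 N, if the wrist force passes 120 N, or if a joint passes its speed limit or range.

## Working session

There is one attempt and no reset: what is moved stays moved. The work goes in short steps, Python scripts to look and compute and a tool call to move; the robot and the scene stay as the last step left them, time stands still between calls to the robot, and variables do not carry over. Pictures are saved under pics/ and viewed, at most 17 in all, crops included, and the job is handed in when it is done.

Besides the shell and the picture viewer there is one more tool, called in YAML: its name, and indented under it one key for each argument. play_rows: Moves the arm, as the interface text tells. Its arguments: {"type":"object","properties":{"commands":{"type":"array"},"jaw":{"type":"number"}},"required":["commands"]}

```bash
mkdir -p pics; ls
python3 - <<'E'
from plant import bot
import cv2
o=bot.get_obs();print(o)
for n in("scene","top"):
    c=bot.capture(n);cv2.imwrite(f"pics/{n}0.png",c["pixels"][:,:,::-1]);print({k:v for k,v in c.items() if k!="pixels"})
E
```

```text
pics
{'time': 0.0, 'joint_positions': array([ 1.06200799e+00,  3.42742619e-01,  1.52502016e+00,  1.67740332e-05,
        1.27540270e+00, -1.45987152e-01]), 'dq': array([ 0.000801  ,  0.00061967, -0.00176937,  0.00077725, -0.0002644 ,
       -0.00180273]), 'tau': array([ 9.06045370e-04, -4.31230438e+01, -2.44230151e+01,  7.18078692e-02,
        5.57597622e-02, -1.14620548e-04]), 'tool_pos': array([186.10553773, 490.51062628, 251.03351413]), 'tcp_rot': array([-3.14003889e+00, -2.44666298e-04,  2.77878638e+00]), 'contact_force': array([0.56756321, 0.43052197, 0.39553641]), 'moment': array([0.00392401, 0.04817783, 0.01962592]), 'finger_force': 0.0, 'grip_width': 91.48999999417893}
{'fx': 442.1028249717636, 'fy': 442.1028249717636, 'cx': 275.85864081922875, 'cy': 204.55286316712034, 'k1': -0.0702622920561516, 'eye': array([824.38566052, 654.6755583 , 538.1815716 ]), 'rotation': array([-2.1700509 ,  0.00806659,  2.66898682])}
{'fx': 489.59124372566504, 'fy': 489.59124372566504, 'cx': 282.08447266901123, 'cy': 199.8487014322919, 'k1': -0.007035033219678011, 'eye': array([ 332.47818604,   32.00540104, 1244.99420157]), 'rotation': array([-3.01359364, -0.01107787, -1.56057555])}
```

View pics/scene0.png

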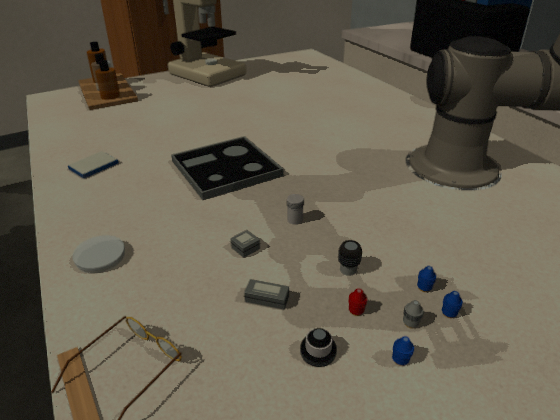

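View pics/top0.png

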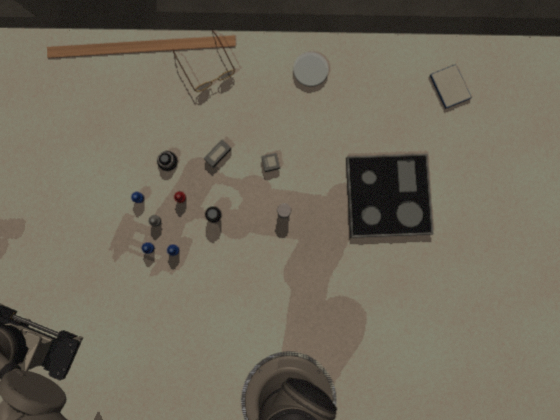

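The scene picture shows the cluster at right and the tray at left. In the top picture, the look-alikes for the objective are blue at (138,197), (148,248), (173,250), red at (180,197) and grey steel at (155,220); I choose the grey one. The others:
- **Eyepiece:** (213,214), not the canister at (283,215).
- **Condenser:** (167,160).
- **Long box:** (218,153), not the square box at (270,162).
- **Tray cut-outs:** small (369,177), oblong (407,176), middle (372,215), large (410,214).

```bash
cat > h.py <<'E'
import numpy as np, cv2
from scipy.spatial.transform import Rotation as Rt
from plant import bot
def K(c): return np.array([[c["fx"],0,c["cx"]],[0,c["fy"],c["cy"]],[0,0,1]]),np.array([c["k1"],0,0,0.])
def R(c): return Rt.from_euler("xyz",c["rotation"]).as_matrix()
def pix2w(c,uv,z):
    k,d=K(c);p=cv2.undistortPoints(np.float64([[uv]]),k,d)[0,0]
    r=R(c)@[p[0],p[1],1];return c["eye"]+r*(z-c["eye"][2])/r[2]
def w2pix(c,P):
    k,d=K(c);Rm=R(c).T;P=np.float64(P).reshape(-1,1,3)
    return cv2.projectPoints(P,cv2.Rodrigues(Rm)[0],-Rm@c["eye"],k,d)[0][:,0]
def snap(n,name,box=None,f=1):
    c=bot.capture(n);im=c["pixels"][:,:,::-1]
    if box: im=im[box[1]:box[3],box[0]:box[2]]
    cv2.imwrite(f"pics/{name}.png",cv2.resize(im,None,fx=f,fy=f,interpolation=cv2.INTER_CUBIC) if f!=1 else im);return c
E
python3 - <<'E'
from h import *
c=snap("top","t1",(120,140,250,260),5); snap("scene","s1",(220,180,490,380),2.9)
print(c["eye"],w2pix(c,[[0,0,0]]))
for n,uv,z in[("obj",(155,220),40),("eye",(213,214),55),("cond",(167,160),40),("long",(218,153),24),("sq",(270,162),24),("can",(283,211),54),("small",(369,177),11),("obl",(407,176),11),("mid",(372,215),11),("lar",(410,214),11),("tl",(348,156),20),("tr",(428,154),20),("br",(432,235),20),("bl",(350,237),20)]: print(n,pix2w(c,uv,z).round(1))
E
```

```text
[ 332.47818604   32.00540104 1244.99420157] [[288.15822699 400.37082228]]
obj [434.  332.7  40. ]
eye [449.  188.5  55. ]
cond [584.9 309.3  40. ]
long [608.  184.3  24. ]
sq [586.3  51.8  24. ]
can [458.4  17.9  54. ]
small [ 553.1 -202.2   11. ]
obl [ 556.9 -299.9   11. ]
mid [ 455.3 -208.6   11. ]
lar [ 459.  -305.4   11. ]
tl [ 605.3 -147.3   20. ]
tr [ 613.2 -352.9   20. ]
br [ 405.7 -357.1   20. ]
bl [ 398.5 -150.9   20. ]
```

View pics/t1.png

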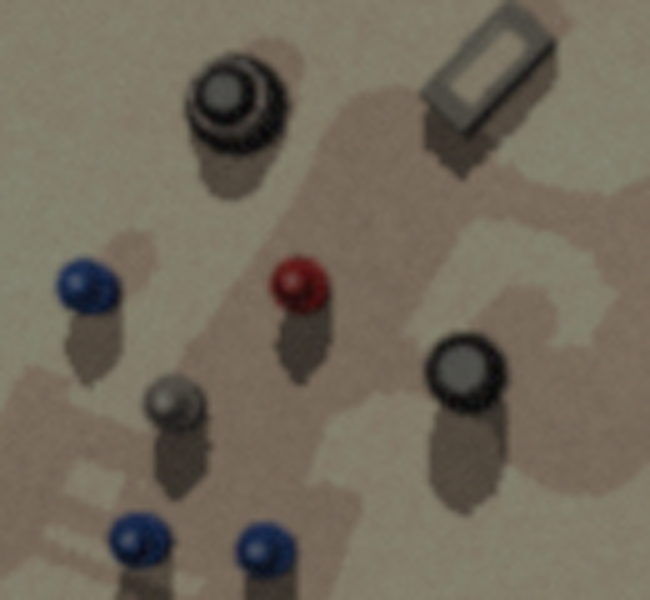

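View pics/s1.png

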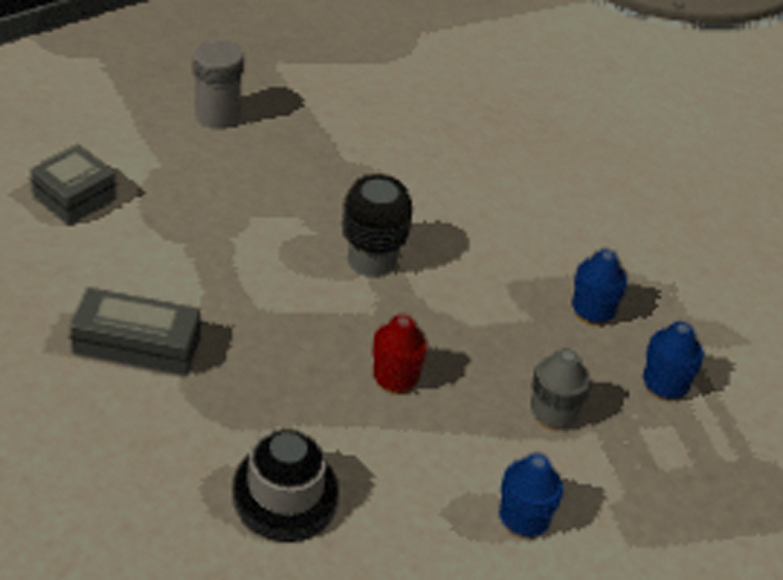

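The crops confirm the choices: the steel objective (blackened ring) is at s1 (560,390), t1 (175,403), away from the red and blue look-alikes. Next I locate the features with both cameras.

```bash
cat >> h.py <<'E'
def go(x,y,z,yawdeg):
    "print tool-axis shift (m) and twist (deg) from the measured pose"
    o=bot.get_obs();p=o["tool_pos"];Rm=Rt.from_euler("xyz",o["tcp_rot"]).as_matrix()
    s=Rm.T@(np.array([x,y,z])-p)/1000
    t=-(yawdeg-np.degrees(o["tcp_rot"][2])+180)%360-180
    t=(np.degrees(o["tcp_rot"][2])-yawdeg+180)%360-180
    print("t",round(o["time"],2),"tcp",p.round(1),"shift",s.round(4),"twist",round(t,1))
E
python3 - <<'E'
from h import *
T=bot.capture("top");S=bot.capture("scene")
t=lambda u,v:(120+u/5,140+v/5)
s=lambda u,v:(220+u/2.9,180+v/2.9)
for n,a,b,z in[("obj tip",t(170,397),s(568,353),46),("eye top",t(462,368),s(380,191),55),("cond top",t(223,93),s(289,445),40),("long top",t(488,69),s(137,314),24)]:
    print(n,pix2w(T,a,z).round(1),pix2w(S,b,z).round(1))
print("cond foot",pix2w(T,t(237,106),13).round(1),"obj ring",pix2w(T,t(175,403),28).round(1))
cs=[pix2w(T,t(*q),24)[:2] for q in[(508,2),(553,42),(468,136),(422,95)]];print("box rect",cv2.minAreaRect(np.float32(cs)))
for q in[(348,156),(428,154),(432,235),(350,237)]:pass
im=cv2.cvtColor(T["pixels"],cv2.COLOR_RGB2GRAY);m=(im>60).astype(np.uint8);m[:158]=0;m[233:]=0;m[:,:352]=0;m[:,428:]=0
n,l,st,ce=cv2.connectedComponentsWithStats(m)
for i in range(1,n):
    if st[i,4]>60:
        pts=np.argwhere(l==i)[:,::-1];w=np.float32([pix2w(T,q,11)[:2] for q in pts]);print(st[i],pix2w(T,ce[i],11).round(1),cv2.minAreaRect(w))
E
```

```text
obj tip [435.  333.7  46. ] [431.7 339.2  46. ]
eye top [450. 190.  55.] [449.2 193.9  55. ]
cond top [588.4 315.4  40. ] [587.7 318.1  40. ]
long top [605.9 185.2  24. ] [607.1 189.9  24. ]
cond foot [587.4 314.3  13. ] obj ring [433.5 335.6  28. ]
box rect ((606.0039672851562, 185.186279296875), (31.74413299560547, 64.81336975097656), 49.11678695678711)
[398 161  18  31 489] [ 557.6 -298.5   11. ] ((557.6106567382812, -298.7031555175781), (78.21953582763672, 42.88432312011719), 2.6152992248535156)
[362 171  14  13 130] [ 552.3 -201.2   11. ] ((551.7664794921875, -200.85232543945312), (32.47932815551758, 29.601985931396484), 44.58784866333008)
[397 202  25  25 475] [ 459.2 -303.4   11. ] ((458.57733154296875, -303.3814392089844), (59.974666595458984, 62.40138244628906), 8.782974243164062)
[363 207  18  17 241] [ 454.6 -205.9   11. ] ((455.366943359375, -207.18499755859375), (40.76860427856445, 43.46353530883789), 0.6299588084220886)
```

Run:
```python
from h import *
S=bot.capture("scene");im=cv2.cvtColor(S["pixels"],cv2.COLOR_RGB2GRAY)
for n,x,y in[("obl",557.6,-298.5),("sm",552.3,-201.2),("lg",459.2,-303.4),("mid",454.6,-205.9)]:
    u,v=w2pix(S,[[x,y,11]])[0];f=cv2.floodFill(im.copy(),None,(int(u),int(v)),255,12,12,cv2.FLOODFILL_FIXED_RANGE)
    _,img,_,r=f;p=np.argwhere(img==255)[:,::-1].mean(0);print(n,(u,v),p,f[0],r,pix2w(S,p,11).round(1))
go(449.5,192,150,180);go(449.5,192,40,180)
```

```text
obl (np.float64(198.82770665547864), np.float64(160.2148142887857)) [198.95897436 159.8       ] 195 (183, 154, 33, 13) [ 556.6 -300.4   11. ]
sm (np.float64(214.51683491448662), np.float64(177.377086421093)) [215.23529412 177.03921569] 51 (210, 175, 12, 5) [ 550.3 -201.9   11. ]
lg (np.float64(234.5263392978046), np.float64(150.7688040979818)) [234.97109827 150.41618497] 173 (224, 146, 23, 10) [ 457.4 -304.7   11. ]
mid (np.float64(251.79993484759893), np.float64(166.7928997514855)) [252.14705882 166.57843137] 102 (244, 163, 18, 8) [ 453.4 -206.5   11. ]
t 0.35 tcp [186.3 490.8 251.6] shift [-0.3521 -0.1859  0.1016] twist -20.8
t 0.35 tcp [186.3 490.8 251.6] shift [-0.3521 -0.1858  0.2116] twist -20.8
```

play_rows:
  commands:
    - {"x": -0.044,"y": -0.023,"z": 0.012,"twist": -3}
    - {"x": -0.088,"y": -0.046,"z": 0.025,"twist": -6}
    - {"x": -0.132,"y": -0.07,"z": 0.038,"twist": -9}
    - {"x": -0.176,"y": -0.093,"z": 0.05,"twist": -12}
    - {"x": -0.22,"y": -0.116,"z": 0.063,"twist": -15}
    - {"x": -0.264,"y": -0.139,"z": 0.076,"twist": -18}
    - {"x": -0.308,"y": -0.163,"z": 0.089,"twist": -20.8}
    - {"x": -0.352,"y": -0.186,"z": 0.102,"twist": -20.8}
  jaw: 0.1

```text
time: 1.15
tool_pos: [443.5, 198.3, 152.2]
tcp_rot: [3.141, 0.001, -3.14]
contact_force: [-0.1, 1.0, 0.8]
grip_width: 82.9
finger_force: 0.0
```

Run:
```python
from h import *
snap("scene","s2",(220,100,490,300),2.9)
go(449.5,192,40,180)
```

```text
t 1.2 tcp [447.5 193.4 150.5] shift [-0.0018 -0.0011  0.1106] twist -0.2
```

View pics/s2.png

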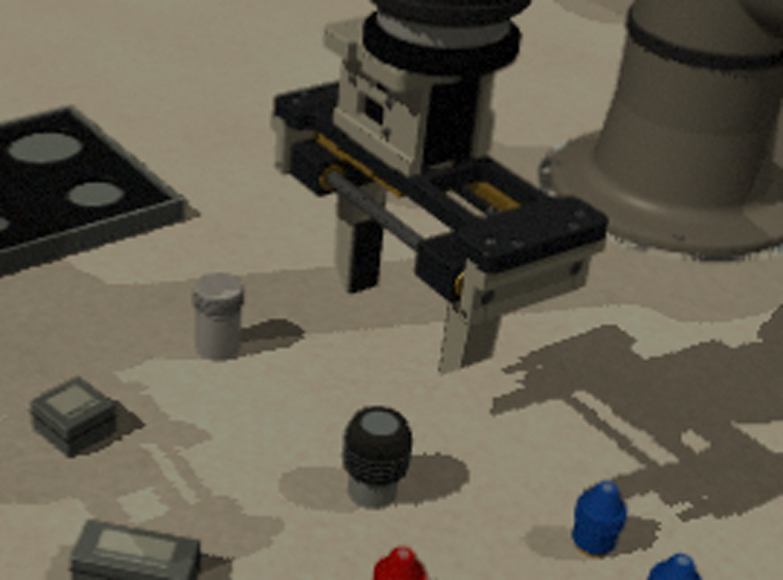

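The view shows the open gripper above the eyepiece (377,450), fingers straddling it along y, with the area clear. I descend.

play_rows:
  commands:
    - {"x": 0,"y": 0,"z": 0.02,"twist": 0}
    - {"x": 0,"y": 0,"z": 0.045,"twist": 0}
    - {"x": 0,"y": 0,"z": 0.07,"twist": 0}
    - {"x": 0,"y": 0,"z": 0.09,"twist": 0}
    - {"x": 0,"y": 0,"z": 0.105,"twist": 0}
    - {"x": 0,"y": 0,"z": 0.11,"twist": 0}
    - {"x": 0,"y": 0,"z": 0.11,"twist": 0}
    - {"x": 0,"y": 0,"z": 0.11,"twist": 0}

```text
time: 2.0
tool_pos: [442.8, 200.3, 43.2]
tcp_rot: [3.141, 0.001, -3.141]
contact_force: [0.7, 0.0, 0.1]
grip_width: 82.7
finger_force: 0.0
```

play_rows:
  commands:
    - {"x": 0,"y": 0,"z": 0,"twist": 0}
    - {"x": 0,"y": 0,"z": 0,"twist": 0}
    - {"x": 0,"y": 0,"z": 0,"twist": 0}
    - {"x": 0,"y": 0,"z": 0,"twist": 0}
    - {"x": 0,"y": 0,"z": 0,"twist": 0}
    - {"x": 0,"y": 0,"z": 0,"twist": 0}
    - {"x": 0,"y": 0,"z": 0,"twist": 0}
    - {"x": 0,"y": 0,"z": 0,"twist": 0}
  jaw: 1

```text
time: 2.8
tool_pos: [442.4, 200.0, 42.6]
tcp_rot: [3.142, 0.0, -3.141]
contact_force: [-0.0, -0.8, 2.4]
grip_width: 38.7
finger_force: 30.0
```

Run:
```python
from h import *
snap("scene","s3",(220,100,490,300),2.9)
go(449.5,192,40,180); go(454,-206,51,182.8)
```

```text
t 2.85 tcp [442.4 200.   42.6] shift [-0.0071 -0.008   0.0026] twist 0.0
t 2.85 tcp [442.4 200.   42.6] shift [-0.0115 -0.406  -0.0084] twist -2.8
```

View pics/s3.png

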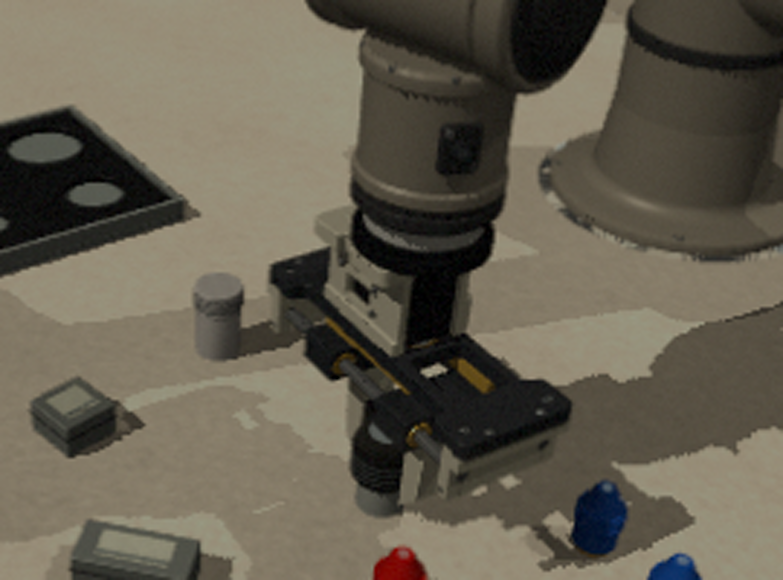

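The eyepiece is gripped, but about 7 mm off the pad centre in x, because the call ended short of its target. I open, centre and re-grip.

play_rows:
  commands:
    - {"x": 0,"y": 0,"z": 0,"twist": 0}
    - {"x": 0,"y": 0,"z": 0,"twist": 0}
    - {"x": 0,"y": 0,"z": 0,"twist": 0}
    - {"x": -0.003,"y": 0,"z": 0.001,"twist": 0}
    - {"x": -0.007,"y": 0,"z": 0.002,"twist": 0}
    - {"x": -0.007,"y": 0,"z": 0.002,"twist": 0}
    - {"x": -0.007,"y": 0,"z": 0.002,"twist": 0}
    - {"x": -0.007,"y": 0,"z": 0.002,"twist": 0}
  jaw: 0.4

```text
time: 3.65
tool_pos: [449.3, 200.0, 40.5]
tcp_rot: [3.142, -0.0, -3.141]
contact_force: [-0.3, 0.3, -0.4]
grip_width: 55.0
finger_force: 0.0
```

play_rows:
  commands:
    - {"x": 0,"y": 0,"z": 0,"twist": 0}
    - {"x": 0,"y": 0,"z": 0,"twist": 0}
    - {"x": 0,"y": 0,"z": 0,"twist": 0}
    - {"x": 0,"y": 0,"z": 0,"twist": 0}
    - {"x": 0,"y": 0,"z": 0,"twist": 0}
    - {"x": 0,"y": 0,"z": 0,"twist": 0}
    - {"x": 0,"y": 0,"z": 0,"twist": 0}
    - {"x": 0,"y": 0,"z": 0,"twist": 0}
  jaw: 1

```text
time: 4.45
tool_pos: [449.3, 200.0, 40.6]
tcp_rot: [3.142, 0.0, -3.141]
contact_force: [-0.8, -0.1, 1.2]
grip_width: 38.6
finger_force: 30.0
```

play_rows:
  commands:
    - {"x": 0,"y": 0,"z": -0.01,"twist": 0}
    - {"x": 0,"y": 0,"z": -0.03,"twist": 0}
    - {"x": 0,"y": 0,"z": -0.06,"twist": 0}
    - {"x": 0,"y": 0,"z": -0.09,"twist": 0}
    - {"x": 0,"y": 0,"z": -0.11,"twist": 0}
    - {"x": 0,"y": 0,"z": -0.12,"twist": 0}
    - {"x": 0,"y": 0,"z": -0.12,"twist": 0}
    - {"x": 0,"y": 0,"z": -0.12,"twist": 0}

```text
time: 5.25
tool_pos: [448.9, 199.9, 159.9]
tcp_rot: [-3.141, -0.001, -3.141]
contact_force: [-0.9, -1.2, -0.3]
grip_width: 38.3
finger_force: 30.0
```

Run:
```python
from h import *
snap("scene","s4",(160,60,430,260),2.9)
go(454,-206,160,182.8)
```

```text
t 5.3 tcp [448.7 199.8 159.5] shift [-5.200e-03 -4.058e-01 -4.000e-04] twist -2.8
```

View pics/s4.png

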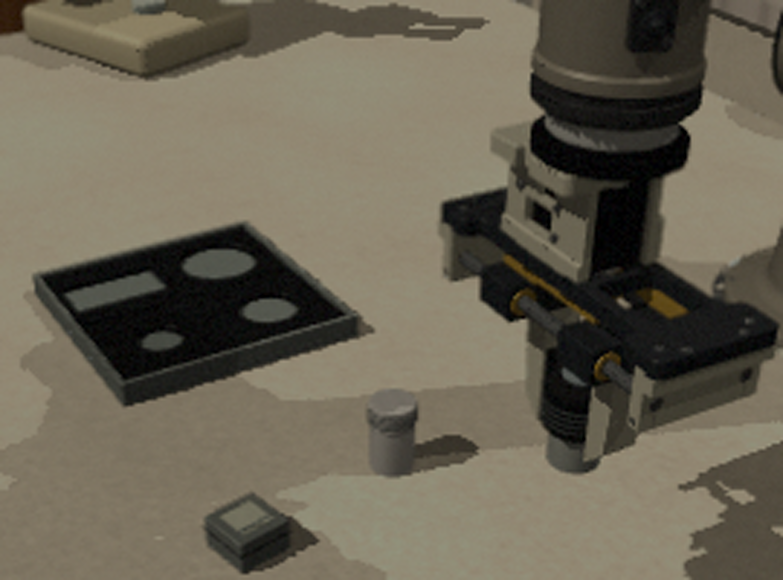

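The eyepiece is held upright at (570,430) and clear of everything. I carry it to the middle round cut-out at (270,310).

play_rows:
  commands:
    - {"x": -0.001,"y": -0.02,"z": 0,"twist": -1}
    - {"x": -0.001,"y": -0.06,"z": 0,"twist": -2}
    - {"x": -0.002,"y": -0.1,"z": 0,"twist": -2.8}
    - {"x": -0.003,"y": -0.14,"z": 0,"twist": -2.8}
    - {"x": -0.003,"y": -0.18,"z": 0,"twist": -2.8}
    - {"x": -0.004,"y": -0.22,"z": 0,"twist": -2.8}
    - {"x": -0.004,"y": -0.255,"z": 0,"twist": -2.8}
    - {"x": -0.005,"y": -0.28,"z": 0,"twist": -2.8}

```text
time: 6.1
tool_pos: [453.6, -82.0, 159.3]
tcp_rot: [3.141, -0.002, -3.094]
contact_force: [0.0, 0.7, -0.7]
grip_width: 38.2
finger_force: 30.0
```

Run:
```python
from h import *
go(454,-206,51,182.8)
```

```text
t 6.1 tcp [453.6 -82.  159.3] shift [ 0.0052 -0.124   0.1082] twist -0.1
```

play_rows:
  commands:
    - {"x": 0.001,"y": -0.03,"z": 0,"twist": 0}
    - {"x": 0.003,"y": -0.06,"z": 0,"twist": 0}
    - {"x": 0.004,"y": -0.09,"z": 0.01,"twist": 0}
    - {"x": 0.006,"y": -0.115,"z": 0.03,"twist": 0}
    - {"x": 0.006,"y": -0.125,"z": 0.05,"twist": 0}
    - {"x": 0.006,"y": -0.125,"z": 0.07,"twist": 0}
    - {"x": 0.006,"y": -0.125,"z": 0.075,"twist": 0}
    - {"x": 0.006,"y": -0.125,"z": 0.075,"twist": 0}

```text
time: 6.9
tool_pos: [453.7, -204.5, 84.2]
tcp_rot: [3.139, -0.003, -3.092]
contact_force: [-0.1, -0.5, 0.3]
grip_width: 38.5
finger_force: 30.0
```

Run:
```python
from h import *
snap("scene","s5",(160,80,340,215),4.3)
go(454,-206,51,182.8)
```

```text
t 6.95 tcp [ 454.4 -204.8   85.1] shift [ 0.0004 -0.0012  0.0341] twist 0.0
```

View pics/s5.png

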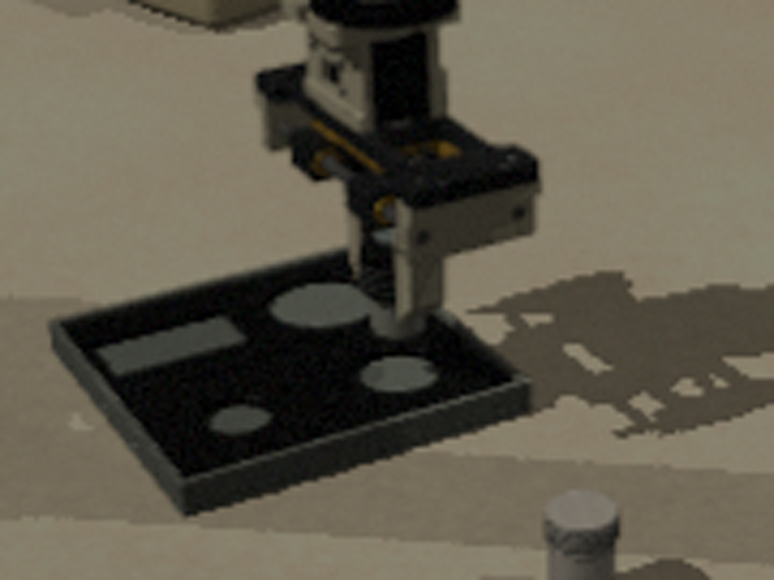

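The eyepiece foot at (398,330) hangs directly over the middle cut-out (400,374). I lower it gently.

play_rows:
  commands:
    - {"x": 0,"y": -0.001,"z": 0.006,"twist": 0}
    - {"x": 0,"y": -0.001,"z": 0.012,"twist": 0}
    - {"x": 0,"y": -0.001,"z": 0.018,"twist": 0}
    - {"x": 0,"y": -0.001,"z": 0.023,"twist": 0}
    - {"x": 0,"y": -0.001,"z": 0.027,"twist": 0}
    - {"x": 0,"y": -0.001,"z": 0.03,"twist": 0}
    - {"x": 0,"y": -0.001,"z": 0.031,"twist": 0}
    - {"x": 0,"y": -0.001,"z": 0.031,"twist": 0}

```text
time: 7.75
tool_pos: [454.6, -206.1, 54.4]
tcp_rot: [3.141, -0.0, -3.093]
contact_force: [-0.1, -0.4, -0.5]
grip_width: 38.3
finger_force: 30.0
```

play_rows:
  commands:
    - {"x": 0,"y": 0,"z": 0.0005,"twist": 0}
    - {"x": 0,"y": 0,"z": 0.001,"twist": 0}
    - {"x": 0,"y": 0,"z": 0.001,"twist": 0}
    - {"x": 0,"y": 0,"z": 0.0015,"twist": 0}
    - {"x": 0,"y": 0,"z": 0.0015,"twist": 0}
    - {"x": 0,"y": 0,"z": 0.002,"twist": 0}
    - {"x": 0,"y": 0,"z": 0.002,"twist": 0}
    - {"x": 0,"y": 0,"z": 0.002,"twist": 0}

```text
time: 8.55
tool_pos: [454.6, -206.1, 52.5]
tcp_rot: [3.142, -0.0, -3.092]
contact_force: [-0.6, 0.6, 0.0]
grip_width: 38.3
finger_force: 30.0
```

play_rows:
  commands:
    - {"x": 0,"y": 0,"z": 0.0003,"twist": 0}
    - {"x": 0,"y": 0,"z": 0.0006,"twist": 0}
    - {"x": 0,"y": 0,"z": 0.0009,"twist": 0}
    - {"x": 0,"y": 0,"z": 0.0012,"twist": 0}
    - {"x": 0,"y": 0,"z": 0.0012,"twist": 0}
    - {"x": 0,"y": 0,"z": 0.0012,"twist": 0}
    - {"x": 0,"y": 0,"z": 0.0012,"twist": 0}
    - {"x": 0,"y": 0,"z": 0.0012,"twist": 0}

```text
time: 9.35
tool_pos: [454.6, -206.1, 51.5]
tcp_rot: [-3.142, 0.0, -3.092]
contact_force: [-0.9, 0.9, 5.6]
grip_width: 38.1
finger_force: 30.0
```

play_rows:
  commands:
    - {"x": 0,"y": 0,"z": 0,"twist": 0}
    - {"x": 0,"y": 0,"z": 0,"twist": 0}
    - {"x": 0,"y": 0,"z": 0,"twist": 0}
    - {"x": 0,"y": 0,"z": 0,"twist": 0}
    - {"x": 0,"y": 0,"z": 0,"twist": 0}
    - {"x": 0,"y": 0,"z": -0.01,"twist": 0}
    - {"x": 0,"y": 0,"z": -0.04,"twist": 0}
    - {"x": 0,"y": 0,"z": -0.07,"twist": 0}
  jaw: 0.3

```text
time: 10.15
tool_pos: [454.3, -205.9, 122.3]
tcp_rot: [3.141, -0.001, -3.093]
contact_force: [-0.4, -0.6, 0.3]
grip_width: 64.3
finger_force: 0.0
```

play_rows:
  commands:
    - {"x": 0,"y": 0.04,"z": -0.02,"twist": 0.5}
    - {"x": 0,"y": 0.08,"z": -0.03,"twist": 1}
    - {"x": 0,"y": 0.12,"z": -0.03,"twist": 2}
    - {"x": 0,"y": 0.16,"z": -0.03,"twist": 2.8}
    - {"x": 0,"y": 0.2,"z": -0.03,"twist": 2.8}
    - {"x": 0,"y": 0.24,"z": -0.03,"twist": 2.8}
    - {"x": 0,"y": 0.27,"z": -0.03,"twist": 2.8}
    - {"x": 0,"y": 0.28,"z": -0.03,"twist": 2.8}
  jaw: 0.1

```text
time: 10.95
tool_pos: [440.5, 75.8, 152.0]
tcp_rot: [3.141, 0.001, -3.138]
contact_force: [0.5, -0.2, -0.2]
grip_width: 82.7
finger_force: 0.0
```

Run:
```python
from h import *
T=snap("top","t2",(340,145,440,245),3);S=snap("scene","s6",(160,120,300,210),3)
a=cv2.imread("pics/t2.png");b=cv2.imread("pics/s6.png");o=np.zeros((300,730,3),np.uint8);o[:,:300]=a;o[:270,310:]=b;cv2.imwrite("pics/m6.png",o)
print(w2pix(T,[[454,-206,66]]),w2pix(S,[[454,-206,66]]))
go(433.5,336,120,180)
```

```text
[[375.33388334 213.33915273]] [[251.12528641 146.31222594]]
t 11.05 tcp [440.9  74.4 151.8] shift [0.0066 0.2617 0.0318] twist 0.2
```

View pics/m6.png

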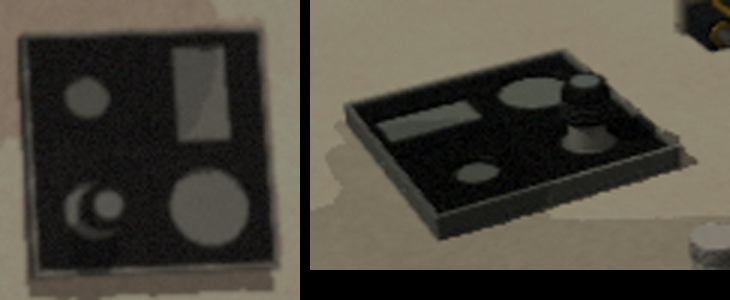

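Middle cut-out: the eyepiece top is at (109,206) in the top view, within 1 px of prediction, so it is upright and seated. Next is the objective.

play_rows:
  commands:
    - {"x": 0.001,"y": 0.04,"z": 0,"twist": 0}
    - {"x": 0.002,"y": 0.085,"z": 0,"twist": 0}
    - {"x": 0.003,"y": 0.13,"z": 0,"twist": 0}
    - {"x": 0.004,"y": 0.175,"z": 0.01,"twist": 0}
    - {"x": 0.005,"y": 0.22,"z": 0.02,"twist": 0}
    - {"x": 0.0065,"y": 0.25,"z": 0.03,"twist": 0}
    - {"x": 0.0065,"y": 0.262,"z": 0.032,"twist": 0}
    - {"x": 0.0065,"y": 0.262,"z": 0.032,"twist": 0}

```text
time: 11.85
tool_pos: [434.8, 335.4, 119.0]
tcp_rot: [-3.141, -0.0, -3.141]
contact_force: [-0.0, -1.0, 0.6]
grip_width: 82.4
finger_force: 0.0
```

Run:
```python
from h import *
go(433.5,336,34,180)
```

```text
t 11.85 tcp [434.8 335.4 119. ] shift [0.0013 0.0007 0.085 ] twist 0.1
```

play_rows:
  commands:
    - {"x": 0.001,"y": 0,"z": 0.02,"twist": 0}
    - {"x": 0.001,"y": 0,"z": 0.04,"twist": 0}
    - {"x": 0.001,"y": 0,"z": 0.06,"twist": 0}
    - {"x": 0.001,"y": 0,"z": 0.075,"twist": 0}
    - {"x": 0.001,"y": 0,"z": 0.082,"twist": 0}
    - {"x": 0.001,"y": 0,"z": 0.085,"twist": 0}
    - {"x": 0.001,"y": 0,"z": 0.085,"twist": 0}
    - {"x": 0.001,"y": 0,"z": 0.085,"twist": 0}

```text
time: 12.65
tool_pos: [434.0, 335.4, 35.2]
tcp_rot: [3.141, 0.001, 3.141]
contact_force: [0.0, 0.3, -0.3]
grip_width: 82.7
finger_force: 0.0
```

play_rows:
  commands:
    - {"x": 0,"y": 0,"z": 0,"twist": 0}
    - {"x": 0,"y": 0,"z": 0,"twist": 0}
    - {"x": 0,"y": 0,"z": 0,"twist": 0}
    - {"x": 0,"y": 0,"z": 0,"twist": 0}
    - {"x": 0,"y": 0,"z": 0,"twist": 0}
    - {"x": 0,"y": 0,"z": 0,"twist": 0}
    - {"x": 0,"y": 0,"z": 0,"twist": 0}
    - {"x": 0,"y": 0,"z": 0,"twist": 0}
  jaw: 1

```text
time: 13.45
tool_pos: [433.4, 335.7, 34.4]
tcp_rot: [3.141, 0.0, -3.141]
contact_force: [1.2, 0.4, -0.1]
grip_width: 26.6
finger_force: 30.0
```

play_rows:
  commands:
    - {"x": 0,"y": 0,"z": -0.01,"twist": 0}
    - {"x": 0,"y": 0,"z": -0.03,"twist": 0}
    - {"x": 0,"y": 0,"z": -0.06,"twist": 0}
    - {"x": 0,"y": 0,"z": -0.09,"twist": 0}
    - {"x": 0,"y": 0,"z": -0.115,"twist": 0}
    - {"x": 0,"y": 0,"z": -0.125,"twist": 0}
    - {"x": 0,"y": 0,"z": -0.125,"twist": 0}
    - {"x": 0,"y": 0,"z": -0.125,"twist": 0}

```text
time: 14.25
tool_pos: [432.7, 335.2, 158.4]
tcp_rot: [-3.141, -0.001, -3.141]
contact_force: [-0.0, 0.4, -1.4]
grip_width: 25.9
finger_force: 30.0
```

Run:
```python
from h import *
snap("scene","s7",(320,120,520,320),3)
go(551.5,-201.5,160,182.8)
```

```text
t 14.3 tcp [432.6 335.1 157.9] shift [-0.1188 -0.5366 -0.0017] twist -2.8
```

View pics/s7.png

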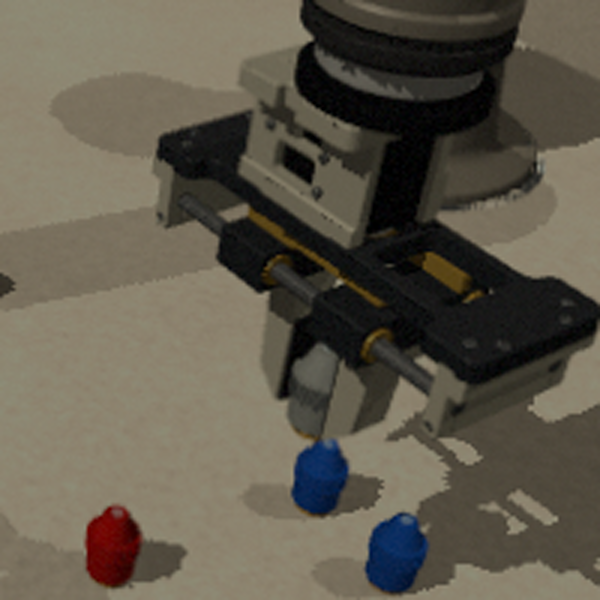

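The objective at (310,385) is held upright between the fingers; the red and blue look-alikes are undisturbed. I carry it over.

play_rows:
  commands:
    - {"x": -0.005,"y": -0.02,"z": 0,"twist": -0.5}
    - {"x": -0.013,"y": -0.06,"z": 0,"twist": -1}
    - {"x": -0.022,"y": -0.1,"z": 0,"twist": -2}
    - {"x": -0.031,"y": -0.14,"z": 0,"twist": -2.8}
    - {"x": -0.04,"y": -0.18,"z": 0,"twist": -2.8}
    - {"x": -0.049,"y": -0.22,"z": 0,"twist": -2.8}
    - {"x": -0.056,"y": -0.25,"z": 0,"twist": -2.8}
    - {"x": -0.06,"y": -0.27,"z": 0,"twist": -2.8}

```text
time: 15.1
tool_pos: [493.0, 63.3, 157.8]
tcp_rot: [-3.142, -0.003, -3.094]
contact_force: [0.5, 0.5, -1.0]
grip_width: 26.3
finger_force: 30.0
```

Run:
```python
from h import *
go(551.5,-201.5,95,182.8)
```

```text
t 15.1 tcp [493.   63.3 157.8] shift [-0.0461 -0.2673  0.0627] twist -0.1
```

play_rows:
  commands:
    - {"x": -0.007,"y": -0.04,"z": 0,"twist": 0}
    - {"x": -0.014,"y": -0.08,"z": 0,"twist": 0}
    - {"x": -0.021,"y": -0.12,"z": 0,"twist": 0}
    - {"x": -0.028,"y": -0.16,"z": 0,"twist": 0}
    - {"x": -0.035,"y": -0.2,"z": 0.01,"twist": 0}
    - {"x": -0.042,"y": -0.24,"z": 0.03,"twist": 0}
    - {"x": -0.046,"y": -0.268,"z": 0.05,"twist": 0}
    - {"x": -0.046,"y": -0.268,"z": 0.063,"twist": 0}

```text
time: 15.9
tool_pos: [551.6, -203.1, 93.0]
tcp_rot: [3.141, -0.003, -3.096]
contact_force: [0.2, 1.4, -2.1]
grip_width: 26.5
finger_force: 30.0
```

Run:
```python
from h import *
snap("scene","s8",(160,80,340,215),4.3)
go(551.5,-201.5,47,182.8)
```

```text
t 15.95 tcp [ 550.2 -200.5   91.2] shift [-0.0015 -0.0013  0.0442] twist -0.2
```

View pics/s8.png

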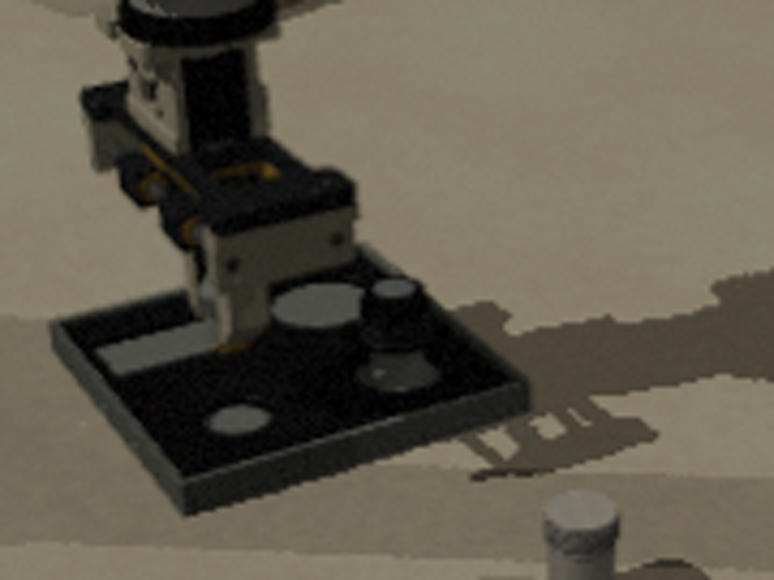

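The brass foot is at (231,348) and the cut-out at (240,420). I check where the foot should appear if it is centred.

Run:
```python
from h import *
S=bot.capture("scene")
for P in([550.2,-200.5,57],[560.2,-200.5,57],[550.2,-190.5,57],[551.5,-201.5,11]): print((w2pix(S,[P])-[160,80])*4.3)
go(551.5,-201.5,47,182.8)
```

```text
[[231.24126174 343.63083354]]
[[213.40706496 347.92983486]]
[[237.898125   351.68963303]]
[[235.61351013 418.11607165]]
t 16.0 tcp [ 550.3 -199.2   92.7] shift [-0.0013 -0.0026  0.0457] twist -0.1
```

play_rows:
  commands:
    - {"x": 0,"y": 0,"z": 0.005,"twist": 0}
    - {"x": 0,"y": 0,"z": 0.011,"twist": 0}
    - {"x": 0,"y": 0,"z": 0.018,"twist": 0}
    - {"x": 0,"y": 0,"z": 0.024,"twist": 0}
    - {"x": 0,"y": 0,"z": 0.029,"twist": 0}
    - {"x": 0,"y": 0,"z": 0.032,"twist": 0}
    - {"x": 0,"y": 0,"z": 0.032,"twist": 0}
    - {"x": 0,"y": 0,"z": 0.032,"twist": 0}

```text
time: 16.8
tool_pos: [552.6, -199.9, 64.4]
tcp_rot: [-3.142, 0.0, -3.093]
contact_force: [0.4, -0.4, -0.7]
grip_width: 25.9
finger_force: 30.0
```

play_rows:
  commands:
    - {"x": 0.001,"y": -0.001,"z": 0.002,"twist": 0}
    - {"x": 0.002,"y": -0.0015,"z": 0.005,"twist": 0}
    - {"x": 0.002,"y": -0.0015,"z": 0.009,"twist": 0}
    - {"x": 0.002,"y": -0.0015,"z": 0.012,"twist": 0}
    - {"x": 0.002,"y": -0.0015,"z": 0.015,"twist": 0}
    - {"x": 0.002,"y": -0.0015,"z": 0.0165,"twist": 0}
    - {"x": 0.002,"y": -0.0015,"z": 0.0175,"twist": 0}
    - {"x": 0.002,"y": -0.0015,"z": 0.0175,"twist": 0}

```text
time: 17.6
tool_pos: [550.5, -201.4, 46.7]
tcp_rot: [3.141, -0.0, -3.092]
contact_force: [0.7, 0.4, -1.2]
grip_width: 26.2
finger_force: 30.0
```

play_rows:
  commands:
    - {"x": 0,"y": 0,"z": 0.0003,"twist": 0}
    - {"x": 0,"y": 0,"z": 0.0006,"twist": 0}
    - {"x": 0,"y": 0,"z": 0.0009,"twist": 0}
    - {"x": 0,"y": 0,"z": 0.0012,"twist": 0}
    - {"x": 0,"y": 0,"z": 0.0012,"twist": 0}
    - {"x": 0,"y": 0,"z": 0.0012,"twist": 0}
    - {"x": 0,"y": 0,"z": 0.0012,"twist": 0}
    - {"x": 0,"y": 0,"z": 0.0012,"twist": 0}

```text
time: 18.4
tool_pos: [550.5, -201.4, 45.6]
tcp_rot: [3.142, 0.0, -3.092]
contact_force: [-0.3, -0.6, -1.9]
grip_width: 26.2
finger_force: 30.0
```

play_rows:
  commands:
    - {"x": 0,"y": 0,"z": 0.0003,"twist": 0}
    - {"x": 0,"y": 0,"z": 0.0006,"twist": 0}
    - {"x": 0,"y": 0,"z": 0.0009,"twist": 0}
    - {"x": 0,"y": 0,"z": 0.0009,"twist": 0}
    - {"x": 0,"y": 0,"z": 0.0009,"twist": 0}
    - {"x": 0,"y": 0,"z": 0.0009,"twist": 0}
    - {"x": 0,"y": 0,"z": 0.0009,"twist": 0}
    - {"x": 0,"y": 0,"z": 0.0009,"twist": 0}

```text
time: 19.2
tool_pos: [550.8, -201.5, 45.3]
tcp_rot: [-3.141, 0.001, -3.092]
contact_force: [-1.7, 1.7, 5.5]
grip_width: 26.4
finger_force: 30.0
```

play_rows:
  commands:
    - {"x": 0,"y": 0,"z": 0,"twist": 0}
    - {"x": 0,"y": 0,"z": 0,"twist": 0}
    - {"x": 0,"y": 0,"z": 0,"twist": 0}
    - {"x": 0,"y": 0,"z": 0,"twist": 0}
    - {"x": 0,"y": 0,"z": 0,"twist": 0}
    - {"x": 0,"y": 0,"z": -0.01,"twist": 0}
    - {"x": 0,"y": 0,"z": -0.04,"twist": 0}
    - {"x": 0,"y": 0,"z": -0.075,"twist": 0}
  jaw: 0.45

```text
time: 20.0
tool_pos: [549.9, -201.1, 120.0]
tcp_rot: [3.14, -0.002, -3.093]
contact_force: [0.1, 0.7, -0.7]
grip_width: 50.6
finger_force: 0.0
```

play_rows:
  commands:
    - {"x": 0,"y": 0.04,"z": -0.02,"twist": 0.5}
    - {"x": 0,"y": 0.08,"z": -0.03,"twist": 1}
    - {"x": 0,"y": 0.12,"z": -0.03,"twist": 2}
    - {"x": 0,"y": 0.16,"z": -0.03,"twist": 2.8}
    - {"x": 0,"y": 0.2,"z": -0.03,"twist": 2.8}
    - {"x": 0,"y": 0.24,"z": -0.03,"twist": 2.8}
    - {"x": 0,"y": 0.27,"z": -0.03,"twist": 2.8}
    - {"x": 0,"y": 0.28,"z": -0.03,"twist": 2.8}
  jaw: 0.1

```text
time: 20.8
tool_pos: [536.5, 80.9, 150.5]
tcp_rot: [3.141, 0.001, -3.138]
contact_force: [-0.3, 0.5, -0.3]
grip_width: 82.0
finger_force: 0.0
```

Run:
```python
from h import *
T=snap("top","t3",(340,145,440,245),3);S=snap("scene","s9",(160,120,300,210),3)
a=cv2.imread("pics/t3.png");b=cv2.imread("pics/s9.png");o=np.zeros((300,730,3),np.uint8);o[:,:300]=a;o[:270,310:]=b;cv2.imwrite("pics/m9.png",o)
print((w2pix(T,[[551,-201.5,57]])-[340,145])*3,(w2pix(S,[[551,-201.5,57]])-[160,120])*3)
go(587.8,316.3,140,180)
```

```text
[[96.69319179 88.73790248]] [[159.8789123  119.42361327]]
t 20.9 tcp [536.8  79.2 150.3] shift [-0.0516  0.237   0.0103] twist 0.1
```

View pics/m9.png

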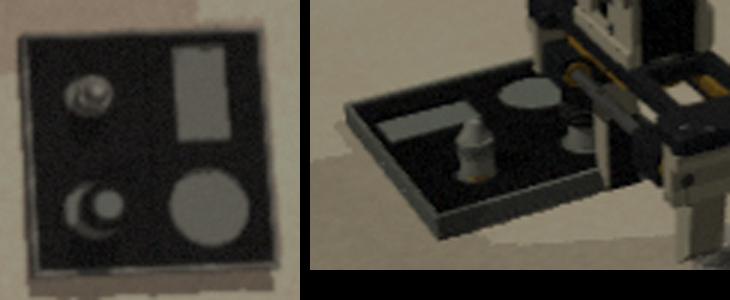

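The objective stands upright in the small cut-out (tip at (97,86), as predicted). Next is the condenser.

play_rows:
  commands:
    - {"x": -0.008,"y": 0.035,"z": 0,"twist": 0}
    - {"x": -0.017,"y": 0.075,"z": 0,"twist": 0}
    - {"x": -0.026,"y": 0.115,"z": 0,"twist": 0}
    - {"x": -0.034,"y": 0.155,"z": 0,"twist": 0}
    - {"x": -0.042,"y": 0.195,"z": 0.005,"twist": 0}
    - {"x": -0.05,"y": 0.225,"z": 0.01,"twist": 0}
    - {"x": -0.052,"y": 0.237,"z": 0.01,"twist": 0}
    - {"x": -0.052,"y": 0.237,"z": 0.01,"twist": 0}

```text
time: 21.7
tool_pos: [589.2, 315.0, 139.4]
tcp_rot: [-3.141, -0.0, -3.141]
contact_force: [-0.6, -1.2, -1.2]
grip_width: 82.2
finger_force: 0.0
```

Run:
```python
from h import *
go(587.8,316.3,39.5,180)
```

```text
t 21.7 tcp [589.2 315.  139.4] shift [0.0014 0.0013 0.0999] twist 0.0
```

play_rows:
  commands:
    - {"x": 0.001,"y": 0.001,"z": 0.02,"twist": 0}
    - {"x": 0.001,"y": 0.001,"z": 0.045,"twist": 0}
    - {"x": 0.001,"y": 0.001,"z": 0.07,"twist": 0}
    - {"x": 0.001,"y": 0.001,"z": 0.087,"twist": 0}
    - {"x": 0.001,"y": 0.001,"z": 0.095,"twist": 0}
    - {"x": 0.001,"y": 0.001,"z": 0.098,"twist": 0}
    - {"x": 0.001,"y": 0.001,"z": 0.098,"twist": 0}
    - {"x": 0.001,"y": 0.001,"z": 0.098,"twist": 0}

```text
time: 22.5
tool_pos: [588.5, 316.0, 43.0]
tcp_rot: [3.141, 0.002, 3.141]
contact_force: [-0.1, 0.5, 0.2]
grip_width: 82.9
finger_force: 0.0
```

Run:
```python
from h import *
go(587.8,316.3,39.5,180)
```

```text
t 22.5 tcp [588.5 316.   43. ] shift [0.0007 0.0003 0.0035] twist -0.0
```

play_rows:
  commands:
    - {"x": 0,"y": 0,"z": 0.001,"twist": 0}
    - {"x": 0,"y": 0,"z": 0.002,"twist": 0}
    - {"x": 0,"y": 0,"z": 0.002,"twist": 0}
    - {"x": 0,"y": 0,"z": 0.002,"twist": 0}
    - {"x": 0,"y": 0,"z": 0.002,"twist": 0}
    - {"x": 0,"y": 0,"z": 0.002,"twist": 0}
    - {"x": 0,"y": 0,"z": 0.002,"twist": 0}
    - {"x": 0,"y": 0,"z": 0.002,"twist": 0}

```text
time: 23.3
tool_pos: [587.7, 316.2, 39.7]
tcp_rot: [3.142, 0.0, -3.141]
contact_force: [-0.3, 0.9, 1.0]
grip_width: 82.4
finger_force: 0.0
```

play_rows:
  commands:
    - {"x": 0,"y": 0,"z": 0,"twist": 0}
    - {"x": 0,"y": 0,"z": 0,"twist": 0}
    - {"x": 0,"y": 0,"z": 0,"twist": 0}
    - {"x": 0,"y": 0,"z": 0,"twist": 0}
    - {"x": 0,"y": 0,"z": 0,"twist": 0}
    - {"x": 0,"y": 0,"z": 0,"twist": 0}
    - {"x": 0,"y": 0,"z": 0,"twist": 0}
    - {"x": 0,"y": 0,"z": 0,"twist": 0}
  jaw: 1

```text
time: 24.1
tool_pos: [587.7, 316.3, 39.7]
tcp_rot: [3.141, 0.0, -3.141]
contact_force: [1.5, 0.4, -0.2]
grip_width: 36.4
finger_force: 30.0
```

play_rows:
  commands:
    - {"x": 0,"y": 0,"z": -0.01,"twist": 0}
    - {"x": 0,"y": 0,"z": -0.03,"twist": 0}
    - {"x": 0,"y": 0,"z": -0.06,"twist": 0}
    - {"x": 0,"y": 0,"z": -0.09,"twist": 0}
    - {"x": 0,"y": 0,"z": -0.115,"twist": 0}
    - {"x": 0,"y": 0,"z": -0.125,"twist": 0}
    - {"x": 0,"y": 0,"z": -0.125,"twist": 0}
    - {"x": 0,"y": 0,"z": -0.125,"twist": 0}

```text
time: 24.9
tool_pos: [587.1, 315.9, 163.5]
tcp_rot: [-3.141, -0.002, -3.141]
contact_force: [0.3, 1.0, -2.2]
grip_width: 36.6
finger_force: 30.0
```

Run:
```python
from h import *
go(458.5,-304,165,182.8)
```

```text
t 24.9 tcp [587.1 315.9 163.5] shift [ 0.1288 -0.6199 -0.0008] twist -2.8
```

play_rows:
  commands:
    - {"x": 0.004,"y": -0.02,"z": 0,"twist": -0.5}
    - {"x": 0.012,"y": -0.06,"z": 0,"twist": -1}
    - {"x": 0.021,"y": -0.1,"z": 0,"twist": -2}
    - {"x": 0.029,"y": -0.14,"z": 0,"twist": -2.8}
    - {"x": 0.037,"y": -0.18,"z": 0,"twist": -2.8}
    - {"x": 0.046,"y": -0.22,"z": 0,"twist": -2.8}
    - {"x": 0.054,"y": -0.26,"z": 0,"twist": -2.8}
    - {"x": 0.062,"y": -0.3,"z": 0,"twist": -2.8}

```text
time: 25.7
tool_pos: [524.3, 14.8, 163.1]
tcp_rot: [3.141, -0.003, -3.092]
contact_force: [0.9, -0.0, -1.3]
grip_width: 36.8
finger_force: 30.0
```

Run:
```python
from h import *
go(458.5,-304,110,182.8)
```

```text
t 25.7 tcp [524.3  14.8 163.1] shift [ 0.0813 -0.3152  0.0531] twist 0.0
```

play_rows:
  commands:
    - {"x": 0.01,"y": -0.04,"z": 0,"twist": 0}
    - {"x": 0.021,"y": -0.08,"z": 0,"twist": 0}
    - {"x": 0.031,"y": -0.12,"z": 0,"twist": 0}
    - {"x": 0.042,"y": -0.16,"z": 0,"twist": 0}
    - {"x": 0.052,"y": -0.2,"z": 0,"twist": 0}
    - {"x": 0.063,"y": -0.24,"z": 0,"twist": 0}
    - {"x": 0.073,"y": -0.28,"z": 0,"twist": 0}
    - {"x": 0.081,"y": -0.315,"z": 0,"twist": 0}

```text
time: 26.5
tool_pos: [458.9, -303.9, 162.9]
tcp_rot: [3.139, -0.002, -3.093]
contact_force: [0.4, -0.0, -1.5]
grip_width: 36.7
finger_force: 30.0
```

play_rows:
  commands:
    - {"x": 0,"y": 0,"z": 0,"twist": 0}
    - {"x": 0,"y": 0,"z": 0.01,"twist": 0}
    - {"x": 0,"y": 0,"z": 0.025,"twist": 0}
    - {"x": 0,"y": 0,"z": 0.045,"twist": 0}
    - {"x": 0,"y": 0,"z": 0.06,"twist": 0}
    - {"x": 0,"y": 0,"z": 0.07,"twist": 0}
    - {"x": 0,"y": 0,"z": 0.073,"twist": 0}
    - {"x": 0,"y": 0,"z": 0.073,"twist": 0}

```text
time: 27.3
tool_pos: [460.4, -301.6, 91.1]
tcp_rot: [3.141, -0.001, -3.092]
contact_force: [-0.7, -1.1, -1.9]
grip_width: 36.5
finger_force: 30.0
```

Run:
```python
from h import *
go(458.5,-304,52.5,182.8)
```

```text
t 27.3 tcp [ 460.4 -301.6   91.1] shift [ 0.0019 -0.0023  0.0386] twist 0.1
```

play_rows:
  commands:
    - {"x": 0.002,"y": -0.002,"z": 0.006,"twist": 0}
    - {"x": 0.002,"y": -0.002,"z": 0.013,"twist": 0}
    - {"x": 0.002,"y": -0.002,"z": 0.02,"twist": 0}
    - {"x": 0.002,"y": -0.002,"z": 0.027,"twist": 0}
    - {"x": 0.002,"y": -0.002,"z": 0.032,"twist": 0}
    - {"x": 0.002,"y": -0.002,"z": 0.036,"twist": 0}
    - {"x": 0.002,"y": -0.002,"z": 0.037,"twist": 0}
    - {"x": 0.002,"y": -0.002,"z": 0.037,"twist": 0}

```text
time: 28.1
tool_pos: [458.5, -304.5, 54.5]
tcp_rot: [3.141, -0.0, -3.092]
contact_force: [-0.2, -0.3, -1.9]
grip_width: 36.5
finger_force: 30.0
```

play_rows:
  commands:
    - {"x": 0,"y": 0,"z": 0,"twist": 0}
    - {"x": 0,"y": 0,"z": 0.0003,"twist": 0}
    - {"x": 0,"y": 0,"z": 0.0006,"twist": 0}
    - {"x": 0,"y": 0,"z": 0.0009,"twist": 0}
    - {"x": 0,"y": 0,"z": 0.001,"twist": 0}
    - {"x": 0,"y": 0,"z": 0.001,"twist": 0}
    - {"x": 0,"y": 0,"z": 0.001,"twist": 0}
    - {"x": 0,"y": 0,"z": 0.001,"twist": 0}

```text
time: 28.9
tool_pos: [458.5, -304.5, 53.7]
tcp_rot: [3.142, 0.0, -3.092]
contact_force: [0.3, 0.2, -1.0]
grip_width: 36.6
finger_force: 30.0
```

play_rows:
  commands:
    - {"x": 0,"y": 0,"z": 0.0004,"twist": 0}
    - {"x": 0,"y": 0,"z": 0.0008,"twist": 0}
    - {"x": 0,"y": 0,"z": 0.0012,"twist": 0}
    - {"x": 0,"y": 0,"z": 0.0016,"twist": 0}
    - {"x": 0,"y": 0,"z": 0.002,"twist": 0}
    - {"x": 0,"y": 0,"z": 0.0022,"twist": 0}
    - {"x": 0,"y": 0,"z": 0.0022,"twist": 0}
    - {"x": 0,"y": 0,"z": 0.0022,"twist": 0}

```text
time: 29.7
tool_pos: [458.5, -304.5, 51.5]
tcp_rot: [3.142, 0.0, -3.092]
contact_force: [-0.3, -0.1, -1.9]
grip_width: 36.4
finger_force: 30.0
```

play_rows:
  commands:
    - {"x": 0,"y": 0,"z": 0.0002,"twist": 0}
    - {"x": 0,"y": 0,"z": 0.0004,"twist": 0}
    - {"x": 0,"y": 0,"z": 0.0006,"twist": 0}
    - {"x": 0,"y": 0,"z": 0.0008,"twist": 0}
    - {"x": 0,"y": 0,"z": 0.001,"twist": 0}
    - {"x": 0,"y": 0,"z": 0.001,"twist": 0}
    - {"x": 0,"y": 0,"z": 0.001,"twist": 0}
    - {"x": 0,"y": 0,"z": 0.001,"twist": 0}

```text
time: 30.5
tool_pos: [458.5, -304.5, 50.7]
tcp_rot: [-3.142, 0.0, -3.092]
contact_force: [-0.4, 0.5, 3.9]
grip_width: 36.4
finger_force: 30.0
```

play_rows:
  commands:
    - {"x": 0,"y": 0,"z": 0,"twist": 0}
    - {"x": 0,"y": 0,"z": 0,"twist": 0}
    - {"x": 0,"y": 0,"z": 0,"twist": 0}
    - {"x": 0,"y": 0,"z": 0,"twist": 0}
    - {"x": 0,"y": 0,"z": 0,"twist": 0}
    - {"x": 0,"y": 0,"z": -0.01,"twist": 0}
    - {"x": 0,"y": 0,"z": -0.04,"twist": 0}
    - {"x": 0,"y": 0,"z": -0.075,"twist": 0}
  jaw: 0.35

```text
time: 31.3
tool_pos: [457.9, -304.0, 126.0]
tcp_rot: [3.14, -0.002, -3.092]
contact_force: [0.1, -0.0, 1.4]
grip_width: 59.6
finger_force: 0.0
```

play_rows:
  commands:
    - {"x": -0.01,"y": 0.04,"z": -0.03,"twist": 5}
    - {"x": -0.02,"y": 0.08,"z": -0.04,"twist": 10}
    - {"x": -0.03,"y": 0.12,"z": -0.04,"twist": 16}
    - {"x": -0.04,"y": 0.16,"z": -0.04,"twist": 22}
    - {"x": -0.05,"y": 0.2,"z": -0.04,"twist": 28}
    - {"x": -0.06,"y": 0.24,"z": -0.04,"twist": 34}
    - {"x": -0.07,"y": 0.28,"z": -0.04,"twist": 39}
    - {"x": -0.08,"y": 0.31,"z": -0.04,"twist": 44}
  jaw: 0.1

```text
time: 32.1
tool_pos: [523.2, 11.4, 166.4]
tcp_rot: [3.141, 0.0, 2.42]
contact_force: [-0.1, -0.4, -0.6]
grip_width: 82.6
finger_force: 0.0
```

Run:
```python
from h import *
T=snap("top","t4",(340,145,440,245),3);S=snap("scene","s10",(160,120,300,210),3)
a=cv2.imread("pics/t4.png");b=cv2.imread("pics/s10.png")
im=T["pixels"][140:190,195:245,::-1];c=cv2.resize(im,(300,300))
o=np.zeros((580,730,3),np.uint8);o[:300,:300]=a;o[:270,310:]=b;o[280:,310:610]=c[:300];cv2.imwrite("pics/m10.png",o)
go(606.5,187.5,120,138.5)
```

```text
t 32.2 tcp [523.7  12.4 166.3] shift [0.0526 0.1863 0.0466] twist 0.4
```

View pics/m10.png

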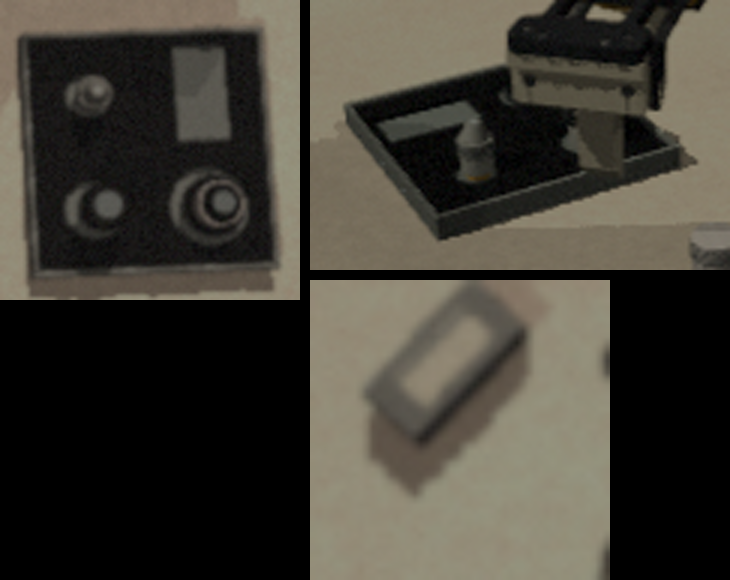

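The condenser is seated in the large cut-out (top at (224,203)), and the objective and eyepiece are still in place. Next is the long box; its long side lies at about −43° in the world.

play_rows:
  commands:
    - {"x": 0.01,"y": 0.036,"z": 0,"twist": 0.5}
    - {"x": 0.021,"y": 0.074,"z": 0,"twist": 1}
    - {"x": 0.032,"y": 0.112,"z": 0.01,"twist": 1}
    - {"x": 0.043,"y": 0.15,"z": 0.02,"twist": 1}
    - {"x": 0.05,"y": 0.176,"z": 0.035,"twist": 1}
    - {"x": 0.0525,"y": 0.186,"z": 0.045,"twist": 1}
    - {"x": 0.0525,"y": 0.186,"z": 0.05,"twist": 1}
    - {"x": 0.0525,"y": 0.186,"z": 0.05,"twist": 1}

```text
time: 33.0
tool_pos: [605.4, 182.1, 114.9]
tcp_rot: [-3.14, -0.001, 2.405]
contact_force: [-0.8, -0.8, 0.3]
grip_width: 82.5
finger_force: 0.0
```

Run:
```python
from h import *
go(606.5,187.5,33,137.5)
```

```text
t 33.0 tcp [605.4 182.1 114.9] shift [0.0027 0.0049 0.0819] twist 0.3
```

play_rows:
  commands:
    - {"x": 0.0025,"y": 0.005,"z": 0.015,"twist": 0}
    - {"x": 0.0025,"y": 0.005,"z": 0.035,"twist": 0}
    - {"x": 0.0025,"y": 0.005,"z": 0.055,"twist": 0}
    - {"x": 0.0025,"y": 0.005,"z": 0.07,"twist": 0}
    - {"x": 0.0025,"y": 0.005,"z": 0.079,"twist": 0}
    - {"x": 0.0025,"y": 0.005,"z": 0.081,"twist": 0}
    - {"x": 0.0025,"y": 0.005,"z": 0.081,"twist": 0}
    - {"x": 0.0025,"y": 0.005,"z": 0.081,"twist": 0}

```text
time: 33.8
tool_pos: [608.2, 189.1, 35.4]
tcp_rot: [3.14, 0.001, 2.405]
contact_force: [-0.0, -0.2, 0.5]
grip_width: 82.4
finger_force: 0.0
```

Run:
```python
from h import *
go(606.5,187.5,33,137.5)
```

```text
t 33.8 tcp [608.2 189.1  35.4] shift [ 0.0002 -0.0023  0.0024] twist 0.3
```

play_rows:
  commands:
    - {"x": 0,"y": -0.001,"z": 0.001,"twist": 0}
    - {"x": 0,"y": -0.002,"z": 0.0015,"twist": 0}
    - {"x": 0,"y": -0.002,"z": 0.0015,"twist": 0}
    - {"x": 0,"y": -0.002,"z": 0.0015,"twist": 0}
    - {"x": 0,"y": -0.002,"z": 0.0015,"twist": 0}
    - {"x": 0,"y": -0.002,"z": 0.0015,"twist": 0}
    - {"x": 0,"y": -0.002,"z": 0.0015,"twist": 0}
    - {"x": 0,"y": -0.002,"z": 0.0015,"twist": 0}

```text
time: 34.6
tool_pos: [606.3, 187.5, 33.0]
tcp_rot: [3.142, -0.0, 2.405]
contact_force: [0.3, 0.8, -0.4]
grip_width: 82.4
finger_force: 0.0
```

play_rows:
  commands:
    - {"x": 0,"y": 0,"z": 0,"twist": 0}
    - {"x": 0,"y": 0,"z": 0,"twist": 0}
    - {"x": 0,"y": 0,"z": 0,"twist": 0}
    - {"x": 0,"y": 0,"z": 0,"twist": 0}
    - {"x": 0,"y": 0,"z": 0,"twist": 0}
    - {"x": 0,"y": 0,"z": 0,"twist": 0}
    - {"x": 0,"y": 0,"z": 0,"twist": 0}
    - {"x": 0,"y": 0,"z": 0,"twist": 0}
  jaw: 1

```text
time: 35.4
tool_pos: [606.4, 187.6, 33.1]
tcp_rot: [3.141, 0.0, 2.405]
contact_force: [0.0, 1.0, 0.1]
grip_width: 31.4
finger_force: 30.0
```

play_rows:
  commands:
    - {"x": 0,"y": 0,"z": -0.01,"twist": 0}
    - {"x": 0,"y": 0,"z": -0.03,"twist": 0}
    - {"x": 0,"y": 0,"z": -0.06,"twist": 0}
    - {"x": 0,"y": 0,"z": -0.09,"twist": 0}
    - {"x": 0,"y": 0,"z": -0.115,"twist": 0}
    - {"x": 0,"y": 0,"z": -0.13,"twist": 0}
    - {"x": 0,"y": 0,"z": -0.13,"twist": 0}
    - {"x": 0,"y": 0,"z": -0.13,"twist": 0}

```text
time: 36.2
tool_pos: [606.0, 187.5, 163.0]
tcp_rot: [3.142, -0.0, 2.405]
contact_force: [0.7, 0.3, -1.3]
grip_width: 31.4
finger_force: 30.0
```

Run:
```python
from h import *
go(557,-299,163,182.8)
```

```text
t 36.2 tcp [606.  187.5 163. ] shift [-2.903e-01 -3.934e-01 -1.000e-04] twist -45.0
```

play_rows:
  commands:
    - {"x": -0.01,"y": -0.014,"z": 0,"twist": -3}
    - {"x": -0.033,"y": -0.045,"z": 0,"twist": -8}
    - {"x": -0.057,"y": -0.077,"z": 0,"twist": -14}
    - {"x": -0.081,"y": -0.11,"z": 0,"twist": -20}
    - {"x": -0.105,"y": -0.142,"z": 0,"twist": -27}
    - {"x": -0.129,"y": -0.175,"z": 0,"twist": -34}
    - {"x": -0.153,"y": -0.207,"z": 0,"twist": -40}
    - {"x": -0.17,"y": -0.23,"z": 0,"twist": -45}

```text
time: 37.0
tool_pos: [576.6, -99.4, 161.4]
tcp_rot: [3.141, -0.003, -3.09]
contact_force: [-0.0, 0.3, -1.1]
grip_width: 31.8
finger_force: 30.0
```

Run:
```python
from h import *
go(557,-299,163,182.8)
```

```text
t 37.0 tcp [576.6 -99.4 161.4] shift [ 0.0299 -0.1983 -0.0016] twist 0.2
```

play_rows:
  commands:
    - {"x": 0.006,"y": -0.04,"z": 0,"twist": 0}
    - {"x": 0.012,"y": -0.08,"z": 0,"twist": 0}
    - {"x": 0.018,"y": -0.12,"z": 0,"twist": 0}
    - {"x": 0.024,"y": -0.16,"z": 0,"twist": 0}
    - {"x": 0.029,"y": -0.19,"z": 0,"twist": 0}
    - {"x": 0.03,"y": -0.198,"z": 0,"twist": 0}
    - {"x": 0.03,"y": -0.198,"z": 0.015,"twist": 0}
    - {"x": 0.03,"y": -0.198,"z": 0.035,"twist": 0}

```text
time: 37.8
tool_pos: [557.5, -296.1, 127.2]
tcp_rot: [3.141, 0.0, -3.093]
contact_force: [1.0, 0.4, -1.7]
grip_width: 31.6
finger_force: 30.0
```

play_rows:
  commands:
    - {"x": 0,"y": 0,"z": 0.02,"twist": 0}
    - {"x": 0,"y": 0,"z": 0.04,"twist": 0}
    - {"x": 0,"y": 0,"z": 0.05,"twist": 0}
    - {"x": 0,"y": 0,"z": 0.055,"twist": 0}
    - {"x": 0,"y": 0,"z": 0.055,"twist": 0}
    - {"x": 0,"y": 0,"z": 0.055,"twist": 0}
    - {"x": 0,"y": 0,"z": 0.055,"twist": 0}
    - {"x": 0,"y": 0,"z": 0.055,"twist": 0}

```text
time: 38.6
tool_pos: [557.9, -296.5, 73.8]
tcp_rot: [-3.141, 0.001, -3.092]
contact_force: [-0.5, -0.6, -0.8]
grip_width: 31.6
finger_force: 30.0
```

Run:
```python
from h import *
T=snap("top","t5",(370,135,450,235),5);S=snap("scene","s11",(160,80,280,215),3.2)
a=cv2.imread("pics/t5.png");b=cv2.imread("pics/s11.png");o=np.zeros((500,800,3),np.uint8);o[:,:400]=a;o[:b.shape[0],410:410+b.shape[1]]=b;cv2.imwrite("pics/m11.png",o)
p=bot.get_obs()["tool_pos"]
for w in ([-34,-16],[34,-16],[34,16],[-34,16]):
    d=Rt.from_euler("z",2.8,degrees=True).apply([*w,0]);print((w2pix(S,[[p[0]+d[0],p[1]+d[1],p[2]-33]])[0]-[160,80])*3.2+[410,0])
go(557,-299,46,182.8)
```

```text
[564.02581611 205.56048082]
[481.73999781 226.3144308 ]
[496.35754636 243.22688707]
[580.09030584 221.62202508]
t 38.7 tcp [ 557.7 -296.4   73.5] shift [ 0.0009 -0.0025  0.0275] twist 0.0
```

View pics/m11.png

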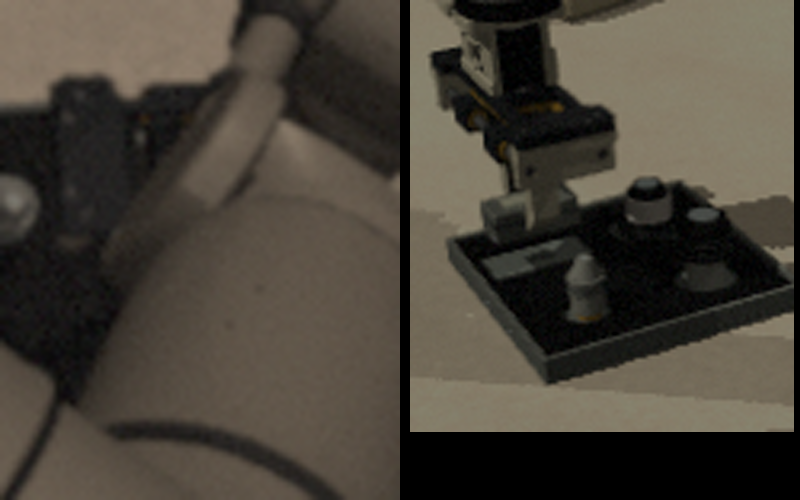

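The box's lower near corners, (497,241) and (580,217), match the predicted ones, and it is aligned over the oblong at (535,255). I lower it.

play_rows:
  commands:
    - {"x": 0.001,"y": -0.0025,"z": 0.005,"twist": 0}
    - {"x": 0.001,"y": -0.0025,"z": 0.01,"twist": 0}
    - {"x": 0.001,"y": -0.0025,"z": 0.016,"twist": 0}
    - {"x": 0.001,"y": -0.0025,"z": 0.021,"twist": 0}
    - {"x": 0.001,"y": -0.0025,"z": 0.025,"twist": 0}
    - {"x": 0.001,"y": -0.0025,"z": 0.027,"twist": 0}
    - {"x": 0.001,"y": -0.0025,"z": 0.0275,"twist": 0}
    - {"x": 0.001,"y": -0.0025,"z": 0.0275,"twist": 0}

```text
time: 39.5
tool_pos: [556.7, -298.9, 45.5]
tcp_rot: [3.142, 0.0, -3.092]
contact_force: [-0.7, -0.0, -1.9]
grip_width: 31.4
finger_force: 30.0
```

play_rows:
  commands:
    - {"x": 0,"y": 0,"z": 0.0003,"twist": 0}
    - {"x": 0,"y": 0,"z": 0.0006,"twist": 0}
    - {"x": 0,"y": 0,"z": 0.0009,"twist": 0}
    - {"x": 0,"y": 0,"z": 0.0012,"twist": 0}
    - {"x": 0,"y": 0,"z": 0.0015,"twist": 0}
    - {"x": 0,"y": 0,"z": 0.0015,"twist": 0}
    - {"x": 0,"y": 0,"z": 0.0015,"twist": 0}
    - {"x": 0,"y": 0,"z": 0.0015,"twist": 0}

```text
time: 40.3
tool_pos: [556.7, -298.8, 44.1]
tcp_rot: [3.142, 0.0, -3.092]
contact_force: [-1.2, 0.6, -0.0]
grip_width: 31.5
finger_force: 30.0
```

play_rows:
  commands:
    - {"x": 0,"y": 0,"z": 0.0002,"twist": 0}
    - {"x": 0,"y": 0,"z": 0.0004,"twist": 0}
    - {"x": 0,"y": 0,"z": 0.0006,"twist": 0}
    - {"x": 0,"y": 0,"z": 0.0006,"twist": 0}
    - {"x": 0,"y": 0,"z": 0.0006,"twist": 0}
    - {"x": 0,"y": 0,"z": 0.0006,"twist": 0}
    - {"x": 0,"y": 0,"z": 0.0006,"twist": 0}
    - {"x": 0,"y": 0,"z": 0.0006,"twist": 0}

```text
time: 41.1
tool_pos: [556.7, -298.9, 44.0]
tcp_rot: [-3.141, 0.0, -3.092]
contact_force: [-2.1, 2.1, 5.4]
grip_width: 31.8
finger_force: 30.0
```

play_rows:
  commands:
    - {"x": 0,"y": 0,"z": 0,"twist": 0}
    - {"x": 0,"y": 0,"z": 0,"twist": 0}
    - {"x": 0,"y": 0,"z": 0,"twist": 0}
    - {"x": 0,"y": 0,"z": 0,"twist": 0}
    - {"x": 0,"y": 0,"z": 0,"twist": 0}
    - {"x": 0,"y": 0,"z": -0.01,"twist": 0}
    - {"x": 0,"y": 0,"z": -0.04,"twist": 0}
    - {"x": 0,"y": 0,"z": -0.08,"twist": 0}
  jaw: 0.45

```text
time: 41.9
tool_pos: [555.7, -298.2, 123.0]
tcp_rot: [3.139, -0.003, -3.093]
contact_force: [0.5, -1.2, -0.1]
grip_width: 50.5
finger_force: 0.0
```

play_rows:
  commands:
    - {"x": 0.01,"y": 0.04,"z": -0.03,"twist": 0}
    - {"x": 0.02,"y": 0.08,"z": -0.06,"twist": 0}
    - {"x": 0.03,"y": 0.12,"z": -0.08,"twist": 0}
    - {"x": 0.04,"y": 0.16,"z": -0.1,"twist": 0}
    - {"x": 0.05,"y": 0.2,"z": -0.1,"twist": 0}
    - {"x": 0.06,"y": 0.24,"z": -0.1,"twist": 0}
    - {"x": 0.07,"y": 0.28,"z": -0.1,"twist": 0}
    - {"x": 0.08,"y": 0.32,"z": -0.1,"twist": 0}

```text
time: 42.7
tool_pos: [460.4, 18.3, 224.4]
tcp_rot: [-3.141, 0.002, -3.093]
contact_force: [0.6, 0.2, -1.1]
grip_width: 50.6
finger_force: 0.0
```

Run:
```python
from h import *
T=bot.capture("top");S=bot.capture("scene")
f=lambda c,b,k:cv2.resize(c["pixels"][b[1]:b[3],b[0]:b[2],::-1],None,fx=k,fy=k,interpolation=cv2.INTER_CUBIC)
a=f(T,(340,145,440,245),3.8);b=f(S,(160,120,300,210),2.9);d=f(T,(120,140,300,260),2)
o=np.zeros((590,800,3),np.uint8);o[:380,:380]=a;o[:261,390:796]=b;o[270:510,390:750]=d;cv2.imwrite("pics/m12.png",o)
print(bot.get_obs()["tool_pos"])
```

```text
[459.39646559  20.50503746 224.34323722]
```

View pics/m12.png

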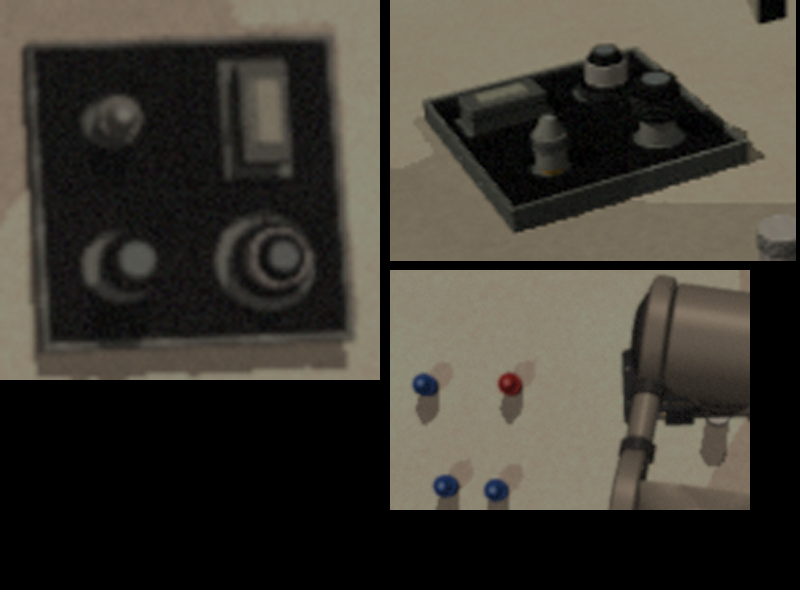

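All four parts stand in their cut-outs: objective (115,120), box (258,115), eyepiece (130,262) and condenser (270,260). The red and blue objectives are untouched and the gripper is clear.

```bash
python3 -c "
from plant import bot
print(bot.close_job())"
```

```text
the job is handed in; nothing more can be done
None
```

The eyepiece, objective, condenser and long box are packed upright in their own cut-outs. The canister, square box and red and blue objectives were left alone, and the job was handed in at about 43 s.

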